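# Clamp a carving block in the cam jig

### The arm

A 7-joint arm with a two-finger parallel gripper is mounted at the origin on the work surface. World frame = base frame: x ahead of the robot, y to its left, z up, the work surface at z = 0. Lengths are in mm, angles in rad, forces in N, time in s.
With the tool pointing down it reaches from about 425 to 1025 mm from the base axis. Payload 9.4 kg.
Tool frame: the origin (TCP) lies between the finger pads; the fingertips stand 25 mm ahead of it and the grasp point (between the pads) lies 6 mm ahead of it (tcp_to_tips is the distance from the TCP to the fingertips, in mm); z points along the fingers, y is the direction in which the jaws open and shut (so a half turn about z gives the same grasp; the last joint's range is limited). The gripper opens to 85 mm and grips with 20 to 120 N. Pads are 22 mm wide; open, the fingers measure 114 mm over their backs; the gripper's body (76 mm by 85 mm) begins 54 mm behind the grasp point. The pads swing forward as they close: fully open they stand 13 mm farther back than shut.
Start: joints at [-0.077, 0.599, -0.003, 1.599, 0.002, 0.943, -0.08], TCP at [724.999, -0.006, 256.275] pointing down, gripper open.
Joint ranges: [-2.57, 2.57], [-0.35, 1.97], [-1.29, 1.29], [0.11, 2.56], [-1.05, 4.19], [0.11, 1.86], [-2.63, 2.63]. Speed limits (rad/s): [2.22, 2.22, 3.01, 3.01, 3.14, 3.14, 3.14].

### API

Orientations are given as a unit quaternion [x, y, z, w].
In Python, from workcell import state, snapshot, hand_in, tcp_to_tips gives the robot as it stands.
- The arm moves only by the tool arm_command, never from a script. Its argument "rows" is a list of rows, each an object of numbers: "tx", "ty", "tz": the shift along the tool's x, y, z normalised to -1 to 1, where 1 is 0.025 m; "roll": the turn about the tool's z normalised to -1 to 1, where 1 is 0.12 rad; "hand": the opening, from 0 (shut) to 1 (fully open). In form: [{"tx": .., "ty": .., "tz": .., "roll": .., "hand": ..}, ...]. A call has 1 to 12 rows; each row shifts and turns the commanded pose from where the row before left it, along the tool's axes as they then stand; what a row does not reach is not made up. A row lasts 1/12 s, in which the tool goes at most 41.7 mm and 7.16 degrees, less where a joint would pass 70% of its speed; a pose out of reach is approached as far as the arm can. A call with a number of a shift or a turn outside -1 to 1 is refused whole. A call with a gripper value outside its range is refused whole. The fingers move at their own pace and stop on an object; "squeeze" is the grip in N (left out, the last holds). Time passes only in rows, so rows that do not move let the fingers close. It gives the time, the measured TCP pose, the force and the opening at its end, in the units of the state.
- state(): the state, without advancing time (a new reading comes with each control period).
- snapshot(name): name is "scene" or "side" or "wrist"; returns a dict with "pixels" (420x560x3 uint8, red, green, blue), "vertical_fov" (degrees; the focal length in pixels is half the picture's height over the tangent of half this angle, whatever the lens; pixels are square), "cx", "cy" (the principal point, pixels), "extrinsics" (4x4, takes a point from world to camera coordinates). Camera axes: x right, y down, z forward; pixel columns grow to the right and rows downward; lengths in mm; the calibration is good to about 2 mm. A picture is of the moment at which its call begins. There is no depth.
- hand_in(): hands the job in, once; it reports no verdict.
The state is a dict: "time_s": time; "joints": joint angles; "joint_velocities": joint speeds; "joint_torque": joint torques, N m; "eef_pos": TCP position; "tcp_rot": TCP orientation; "contact_force": force on the tool from outside, world axes, zero at the start; "wrist_torque": the same for the moment, N m; "width": opening from 0.0 (shut) to 1.0 (fully open).
Only numpy, scipy, OpenCV 4.12 (cv2) and the standard library are available. Lean on these libraries where they do the work, as an engineer would, in place of code of your own. Each camera call takes 0.05 s, during which the arm holds its last target. There are 200 camera calls.

### The job

Put the rectangular carved block into the carving jig, snug in the corner against the fence and the end stop, then turn the jig's T-handle clockwise until the sprung jaw's roller drops into the cam's notch and the jaw closes on the block. Be gentle: do not ram the block, stop turning at the click instead of forcing the handle on, and leave the other things on the bench and on the jig where they are.

Things in the scene. Friction and masses are not known exactly. Their poses are not given: they have to be found in the camera images.
- block: The work: a rectangular light-wood block, 130 x 56 x 38 mm, about 170 g, with carved leaves standing up to 6 mm above its top. Loose, flat on the bench left or right of the jig. Origin at the centre of its underside, x along its 130 mm length, y across its 56 mm width, z up. Either end may face the end stop.
- jig: The carving jig, fixed to the bench: a plywood plate 215 (x) x 245 (y) x 12 mm, with fence, end stop, sprung jaw and cam handle. Origin at bench height under the plate; its x runs along the fence, y toward the fence. All on the jig beside the block's place, jaw included, is lower than 26 mm above the bench, but for the handle.
- home (a point): Where the middle of the block's underside is when home: on the plate's top, 12 mm above the bench, jig x 0, y +32 mm. The block's length then lies along jig x, its +y side on the fence and one end on the end stop. Its axes are the jig's.
- fence (a point): Middle of the fence's inner face, at its upper edge: jig x 0, y +60 mm, 22 mm above the bench. The fence is a dark wood strip along jig x, from x -85 to +75 mm, 10 mm higher than the plate.
- end_stop (a point): Middle of the end stop's inner face, at its upper edge: jig x +65, y +30 mm, 22 mm above the bench. A dark wood strip along jig y, from y +4 to +56 mm, 10 mm higher than the plate.
- jaw: Sprung jaw: dark wood bar 130 mm long (jig x -65 to +65), top 24 mm above the bench. Springs (8 to 10 N) push it along jig +y to the fence. Its face is 4 mm on the -y side of its origin. Open: origin at jig (0, 0, 12), face at y -4, so 64 mm to the fence for the 56 mm block. It moves 8 mm in +y to close on the block (about 9 mm if there is none).
- roller (a point): Roller on the steel tail of the jaw, on the far (jig -y) side of the cam, 30 mm from the cam's axis, moving with the jaw. It rides on the cam's rim and so holds the jaw open; when it drops into the cam's notch the jaw closes. The cam and notch are hidden by the handle's cap.
- handle: Black T-handle of the cam, turning about the vertical. Grip bar 64 mm long (its x), 14 mm wide (its y), 34 mm high, from 38 to 72 mm above the bench; below it a round cap 60 mm across. Origin on the axis, 12 mm above the bench. Clockwise from above, the notch comes after 25 to 82 degrees: how far cannot be seen, as the bar is set on the cam at no particular angle.
- cam_axis (a point): Fixed point on the handle's axis at the middle of the bar's height: jig x 0, y -75 mm, 56 mm above the bench. Turning feels thus: a drag of about 0.1 N m, then help from the springs as the roller falls in, then a dead stop on the notch's far wall. The roller is fully in only within about 2 degrees of that stop. Over 45 N on the wall, some 1 N m on the handle, damages it.
- pencil: Bystander: flat carpenter's pencil, 160 x 14 x 8 mm, lying on the jig's plate along its edge nearest the robot (jig x about -94 mm).
- rosette: Bystander: round carved rosette, 90 mm across, 24 mm high, on the other side of the jig from the block.
- mallet: Bystander: round wooden mallet, 250 mm long, lying beyond the jig.
- gouge_a: Bystander: carving gouge, 250 mm long, lying on the bench beyond the jig.
- gouge_b: Bystander: narrower carving gouge, 250 mm long, lying on the bench beyond the jig on the left.
- wax_tin: Bystander: flat metal tin, 72 mm across, 45 mm high.
- cork: Bystander: plain cork sanding block, 110 x 65 x 35 mm, near the robot on the left.
- brush: Bystander: hand brush, 200 mm long, near the robot on the right.
There are look-alikes about, which are no part of the job. Leave any blue or green look-alike of the block alone.

How it is judged:
By the outcome, as a careful person would: the job done as asked, in the order asked, and still so for the second after the job is handed in, with the robot touching nothing.
It also fails if it takes over 72 s, if anything falls off the work surface, if the arm or the gripper's body presses on something with over 40 N, if the wrist force passes 120 N, or if a joint passes its speed limit or range.

## Working session

There is one attempt and no reset: what is moved stays moved. The work goes in short steps, Python scripts to look and compute and a tool call to move; the robot and the scene stay as the last step left them, time stands still between calls to the robot, and variables do not carry over. Pictures are saved under pics/ and viewed, about 8 in all and at most 12, crops included, and the job is handed in when it is done.

Besides the shell and the picture viewer there is one more tool, called after ">>>" as name([rows], argument=value, ...), one row to a line, values as JSON. arm_command: Moves the arm, as the interface text tells. Its arguments: {"type":"object","properties":{"rows":{"type":"array","items":{"type":"object","properties":{"tx":{"type":"number"},"ty":{"type":"number"},"tz":{"type":"number"},"roll":{"type":"number"},"hand":{"type":"number"}}}},"squeeze":{"type":"number"}},"required":["rows"]}

```bash
mkdir -p pics; ls; cat > h.py <<'E'
import numpy as np, cv2
from workcell import state, snapshot, hand_in, tcp_to_tips
def snap(n,out):
    s=snapshot(n); cv2.imwrite('pics/'+out+'.png',cv2.cvtColor(s['pixels'],cv2.COLOR_RGB2BGR))
    np.savez('pics/'+out+'.npz',px=s['pixels'],fov=s['vertical_fov'],c=[s['cx'],s['cy']],E=s['extrinsics']); return s
def ld(o): return np.load('pics/'+o+'.npz')
def ray(d,u,v,z):
    f=d['px'].shape[0]/2/np.tan(np.radians(float(d['fov']))/2);E=d['E']
    r=E[:3,:3].T@np.array([(u-d['c'][0])/f,(v-d['c'][1])/f,1]);o=-E[:3,:3].T@E[:3,3]
    return o+r*(z-o[2])/r[2]
def proj(d,p):
    f=d['px'].shape[0]/2/np.tan(np.radians(float(d['fov']))/2);q=d['E'][:3,:3]@np.array(p)+d['E'][:3,3]
    return q[:2]/q[2]*f+d['c']
E
python3 - <<'E'
from h import *
for n in ('scene','side','wrist'):
    s=snap(n,n+'0'); print(n,s['vertical_fov'],s['cx'],s['cy'],np.round(s['extrinsics'],3).tolist())
st=state();print(st,tcp_to_tips)
E
```

```text
pics
scene 48.66543993992774 276.397308918586 214.1812825533561 [[-0.267, 0.964, 0.006, 219.001], [0.713, 0.202, -0.671, -326.549], [-0.648, -0.174, -0.741, 1914.809], [0.0, 0.0, 0.0, 1.0]]
side 47.57136261535399 278.22949745025727 205.1813345536695 [[0.986, -0.168, 0.002, -531.377], [-0.122, -0.72, -0.683, 64.168], [0.116, 0.673, -0.73, 1219.139], [0.0, 0.0, 0.0, 1.0]]
wrist 70.91493905834139 280.6403387343588 212.12488760998883 [[1.0, -0.0, -0.002, -723.699], [0.0, -0.95, 0.312, -40.383], [-0.002, -0.312, -0.95, 381.135], [0.0, 0.0, 0.0, 1.0]]
{'time_s': 0.15, 'joints': array([-0.07668114,  0.59991627, -0.00256975,  1.59991585,  0.00181006,
        0.94290275, -0.07978956]), 'joint_velocities': array([ 2.80798491e-04, -1.96509826e-03, -7.32374393e-06, -1.83326697e-03,
        1.08654528e-03,  7.57219224e-05, -2.87696132e-04]), 'joint_torque': array([ 2.03994307e-03, -7.76993966e+01,  1.56661626e+00, -2.58236039e+01,
        1.25704729e-02,  6.78423472e-03, -1.49589243e-05]), 'eef_pos': array([ 7.24691163e+02, -3.28463424e-03,  2.55643880e+02]), 'tcp_rot': array([ 7.07079238e-01,  7.07134094e-01, -4.38027912e-04, -3.64729792e-04]), 'contact_force': array([ 0.50116668, -0.4027909 , -1.08885564]), 'wrist_torque': array([-0.01804307,  0.03605745,  0.00615181]), 'width': 1.001082250632831} 25.0
```

View pics/scene0.png

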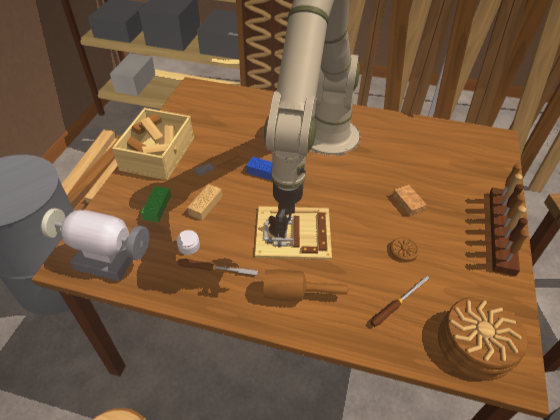

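View pics/side0.png

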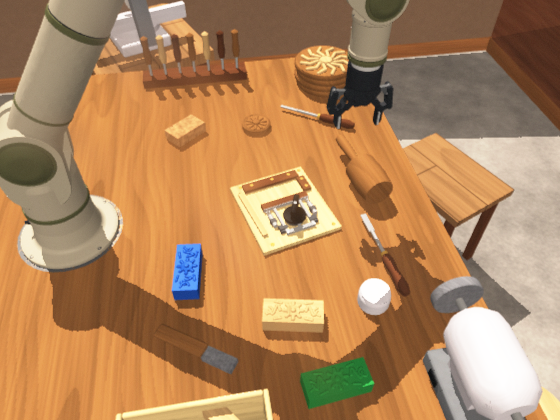

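View pics/wrist0.png

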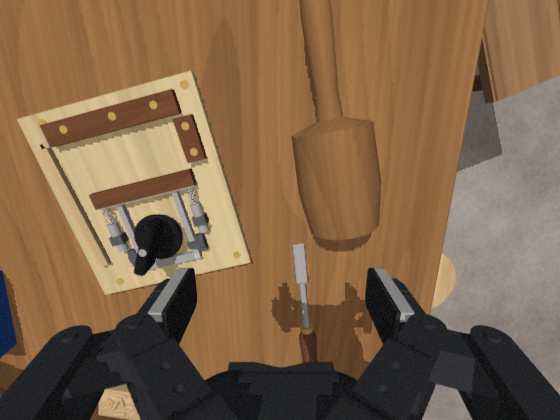

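The pictures show the following:
- **Scene and side views:** the jig is in the middle, at side (285,210), turned about +13°. The pale block is on its right, at side (293,316). The rosette is on the left.
- **Wrist view:** the plate corners are about (20,121), (192,71), (250,263) and (105,295). The T-handle is at about (150,243).

```bash
cat > m1.py <<'E'
from h import *
def cnt(d,seed,roi):
    hsv=cv2.cvtColor(d['px'],cv2.COLOR_RGB2HSV)
    x0,y0,x1,y1=roi; m=np.zeros(hsv.shape[:2],np.uint8)
    h=hsv[y0:y1,x0:x1]; 
    m[y0:y1,x0:x1]=((h[...,2]>175)&(h[...,0]>14)&(h[...,0]<32)).astype(np.uint8)*255
    m=cv2.morphologyEx(m,cv2.MORPH_CLOSE,np.ones((5,5)))
    c=max(cv2.findContours(m,cv2.RETR_EXTERNAL,cv2.CHAIN_APPROX_NONE)[0],key=cv2.contourArea)
    return c,m
def rect(d,c,z):
    p=np.array([ray(d,u,v,z)[:2] for u,v in cv2.convexHull(c)[:,0]],np.float32)
    return cv2.minAreaRect(p)
if __name__=='__main__':
    w=ld('wrist0');s=ld('side0')
    for n,d,roi in (('w',w,(5,50,270,300)),('s',s,(225,160,345,255))):
        c,m=cnt(d,None,roi);print('plate',n,cv2.contourArea(c),rect(d,c,12), cv2.approxPolyDP(cv2.convexHull(c),6,True)[:,0].tolist())
    c,m=cnt(s,None,(255,290,335,345));print('block',cv2.contourArea(c),rect(s,c,38),rect(s,c,20),cv2.approxPolyDP(cv2.convexHull(c),4,True)[:,0].tolist())
    b=s['px'][285:350,250:340]; 
    a=cv2.resize(b,None,fx=5,fy=5,interpolation=cv2.INTER_CUBIC)
    e=cv2.resize(w['px'][170:310,80:260],(450,350),interpolation=cv2.INTER_CUBIC)
    o=np.zeros((350,900,3),np.uint8);o[:325,:450]=a;o[:,450:]=e
    cv2.imwrite('pics/c1.png',cv2.cvtColor(cv2.resize(o,(800,311)),cv2.COLOR_RGB2BGR))
E
python3 m1.py
```

```text
plate w 23296.0 ((547.9140014648438, -16.901840209960938), (216.0096435546875, 246.14231872558594), 13.866390228271484) [[190, 71], [249, 262], [105, 294], [17, 119]]
plate s 10329.5 ((555.3624877929688, -6.8614044189453125), (341.99151611328125, 338.5517578125), 80.43248748779297) [[335, 160], [344, 173], [343, 254], [225, 254], [227, 161]]
block 2891.0 ((513.9766845703125, -359.20281982421875), (128.443115234375, 173.9984130859375), 80.38548278808594) ((516.4614868164062, -349.0796813964844), (131.0201416015625, 177.4894561767578), 80.38548278808594) [[334, 293], [330, 344], [260, 337], [255, 290]]
```

View pics/c1.png

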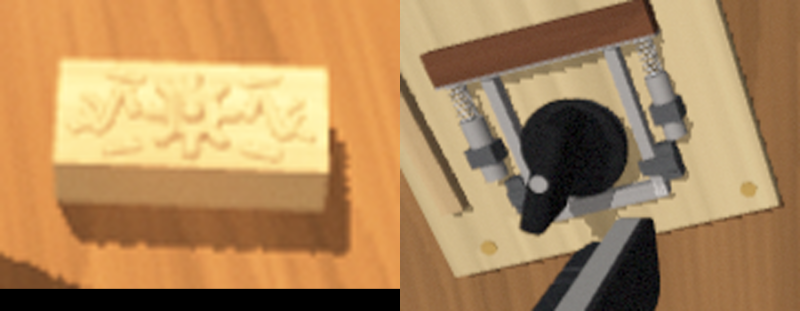

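Side crop: the block's top corners, in full-image pixels, are about (263.5,298.5), (323.8,300.5), (323.4,323.5) and (261.9,322.1). The handle bar points down-left from the cap. The plate fit of 216 x 246 mm matches the known size, so the jig yaw is about 13.9°.

```bash
python3 - <<'E'
from h import *
s=ld('side0')
P=np.array([ray(s,u,v,38)[:2] for u,v in ((263.5,298.5),(323.8,300.5),(323.4,323.5),(261.9,322.1))])
print(P.round(1),P.mean(0).round(1));L=P[1]-P[0];M=P[2]-P[3];print(np.linalg.norm(L),np.linalg.norm(M),np.degrees(np.arctan2(L[1],L[0])),np.degrees(np.arctan2(M[1],M[0])))
print(np.linalg.norm(P[3]-P[0]))
j=np.array([547.9,-16.9]);a=np.radians(13.87);R=np.array([[np.cos(a),-np.sin(a)],[np.sin(a),np.cos(a)]])
for n,p in dict(home=(0,32),cam=(0,-75),fence=(0,60),stop=(65,30)).items(): print(n,(j+R@p).round(1))
# check jig against side view
for p in ((-107.5,122.5),(107.5,122.5),(107.5,-122.5),(-107.5,-122.5)): print(proj(s,[*(j+R@p),12]).round(1))
E
```

```text
[[ 454.2 -306. ]
 [ 582.6 -332.8]
 [ 568.9 -386.8]
 [ 442.5 -362.1]] [ 512.1 -346.9]
131.17251465496838 128.80064586937263 -11.813359750573317 -11.074549878710737
57.30513494829204
home [540.2  14.2]
cam [565.9 -89.7]
fence [533.5  41.4]
stop [603.8  27.8]
[228.8 187.2]
[299.5 166.3]
[340.6 225.7]
[262.6 252.5]
```

>>> arm_command([
  {"roll": 0.98,"hand": 1},
  {"roll": 0.98},
  {"roll": 0.98},
  {"roll": 0.98},
  {"roll": 0.98},
  {"roll": 0.98},
  {"roll": 0.98},
  {"roll": 0.98},
  {"roll": 0.98},
  {"roll": 0.98},
  {"roll": 0.98},
  {"roll": 0.98},
])

```text
$.rows[0]: bad value
```

>>> arm_command([
  {"roll": 0.98},
  {"roll": 0.98},
  {"roll": 0.98},
  {"ty": 1,"tx": -0.35},
  {"ty": 1,"tx": -0.35},
  {"ty": 1,"tx": -0.35},
  {"ty": 1,"tx": -0.35},
  {"ty": 1,"tx": -0.35},
  {"ty": 1,"tx": -0.35},
  {"ty": 1,"tx": -0.35},
  {"ty": 1,"tx": -0.35},
])

```text
$.rows[0]: bad value
```

```bash
cat >> h.py <<'E'
from scipy.spatial.transform import Rotation as Ro
def go(x,y,z,yaw_y=None):
    """print remaining shift in tool axes (mm) and roll (rad) so that tool y lies along yaw_y (deg, mod 180)"""
    st=state();M=Ro.from_quat(st['tcp_rot']).as_matrix();d=M.T@(np.array([x,y,z])-st['eef_pos'])
    a=np.degrees(np.arctan2(M[1,1],M[0,1]));r=None
    if yaw_y is not None: r=-np.radians((yaw_y-a+90)%180-90)
    print('t',round(st['time_s'],2),'pos',st['eef_pos'].round(1),'tooly',round(a,2),'j7',st['joints'][6].round(2),'F',st['contact_force'].round(1),'w',round(st['width'],3),'| units',(d/25).round(2),'roll',None if r is None else round(r/.12,2),'tilt',M[:,2].round(3))
E
python3 - <<'E'
from h import *
go(512.1,-346.9,150,78.6)
d=snap('wrist','wrist1')
E
```

```text
t 0.15 pos [724.7  -0.  255.6] tooly 0.0 j7 -0.08 F [ 0.5 -0.4 -1.1] w 1.001 | units [-13.87  -8.5    4.24] roll -11.43 tilt [-0.001 -0.    -1.   ]
```

View pics/wrist1.png

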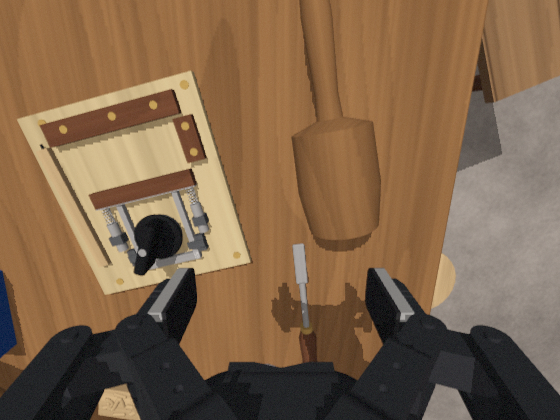

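The rows were refused because every field has to be filled in. The arm hasn't moved, and the view is the same as before.

>>> arm_command([
  {"tx": 0,"ty": 0,"tz": 0,"roll": 0.98,"hand": 1},
  {"tx": 0,"ty": 0,"tz": 0,"roll": 0.98,"hand": 1},
  {"tx": 0,"ty": 0,"tz": 0,"roll": 0.98,"hand": 1},
  {"tx": 0,"ty": 0,"tz": 0,"roll": 0.98,"hand": 1},
  {"tx": 0,"ty": 0,"tz": 0,"roll": 0.98,"hand": 1},
  {"tx": 0,"ty": 0,"tz": 0,"roll": 0.98,"hand": 1},
  {"tx": 0,"ty": 0,"tz": 0,"roll": 0.98,"hand": 1},
  {"tx": 0,"ty": 0,"tz": 0,"roll": 0.98,"hand": 1},
  {"tx": 0,"ty": 0,"tz": 0,"roll": 0.98,"hand": 1},
  {"tx": 0,"ty": 0,"tz": 0,"roll": 0.98,"hand": 1},
  {"tx": 0,"ty": 0,"tz": 0,"roll": 0.98,"hand": 1},
  {"tx": 0,"ty": 0,"tz": 0,"roll": 0.98,"hand": 1},
])

```text
time_s: 1.2
eef_pos: [724.9, 0.2, 256.1]
tcp_rot: [0.997, 0.077, -0.0, -0.0]
contact_force: [-1.3, 0.7, -0.2]
width: 1.0
```

>>> arm_command([
  {"tx": 0,"ty": 0,"tz": 0,"roll": 0.98,"hand": 1},
  {"tx": 0,"ty": 0,"tz": 0,"roll": 0.98,"hand": 1},
  {"tx": 0,"ty": 0,"tz": 0,"roll": 0.98,"hand": 1},
  {"tx": -0.35,"ty": 1,"tz": 0,"roll": 0,"hand": 1},
  {"tx": -0.35,"ty": 1,"tz": 0,"roll": 0,"hand": 1},
  {"tx": -0.35,"ty": 1,"tz": 0,"roll": 0,"hand": 1},
  {"tx": -0.35,"ty": 1,"tz": 0,"roll": 0,"hand": 1},
  {"tx": -0.35,"ty": 1,"tz": 0,"roll": 0,"hand": 1},
  {"tx": -0.35,"ty": 1,"tz": 0,"roll": 0,"hand": 1},
  {"tx": -0.35,"ty": 1,"tz": 0,"roll": 0,"hand": 1},
  {"tx": -0.35,"ty": 1,"tz": 0,"roll": 0,"hand": 1},
  {"tx": 0,"ty": 0,"tz": 0,"roll": 0,"hand": 1},
])

```text
time_s: 2.2
eef_pos: [614.6, -188.8, 256.9]
tcp_rot: [0.995, -0.1, -0.0, 0.001]
contact_force: [-1.2, -1.2, 0.1]
width: 0.998
```

```bash
python3 - <<'E'
from h import *
go(512.1,-346.9,150,78.6)
d=snap('wrist','wrist2')
E
```

```text
t 2.2 pos [ 614.6 -188.8  256.9] tooly -101.46 j7 -1.24 F [-1.2 -1.2  0.1] w 0.998 | units [-2.76  7.    4.3 ] roll -0.01 tilt [-0.001 -0.003 -1.   ]
```

View pics/wrist2.png

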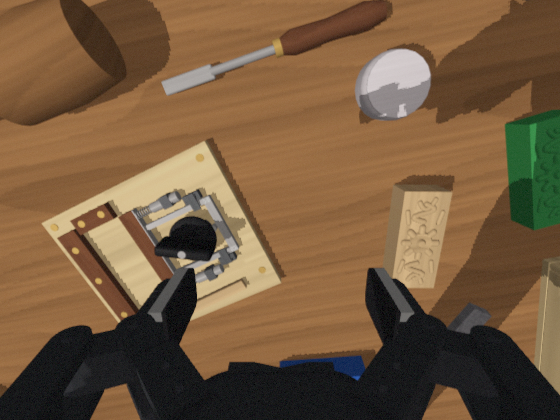

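```bash
python3 - <<'E'
from h import *
d=ld('wrist2')
a=np.radians(-11.4);R=np.array([[np.cos(a),-np.sin(a)],[np.sin(a),np.cos(a)]])
im=d['px'].copy()
for z,col in ((38,(255,0,0)),(0,(0,0,255))):
    q=[]
    for p in ((-65,28),(65,28),(65,-28),(-65,-28)): q.append(proj(d,[*(np.array([512.1,-346.9])+R@p),z]))
    print(z,np.round(q,1).tolist())
    cv2.polylines(im,[np.round(np.array(q)*8).astype(int)],True,col,1,shift=3)
j=np.array([547.9,-16.9]);a=np.radians(13.87);R=np.array([[np.cos(a),-np.sin(a)],[np.sin(a),np.cos(a)]])
q=[proj(d,[*(j+R@p),12]) for p in ((-107.5,122.5),(107.5,122.5),(107.5,-122.5),(-107.5,-122.5))]
cv2.polylines(im,[np.round(np.array(q)*8).astype(int)],True,(255,0,0),1,shift=3)
for x,y,z in ((0,60,22),(65,30,22),(0,-75,72)):cv2.circle(im,tuple(int(round(k)) for k in proj(d,[*(j+R@(x,y)),z])),2,(0,255,255),-1)
o=np.hstack([cv2.resize(im[130:310,40:290],None,fx=2,fy=2,interpolation=cv2.INTER_CUBIC),cv2.resize(im[170:300,365:465],(277,360),interpolation=cv2.INTER_CUBIC)])
cv2.imwrite('pics/c2.png',cv2.cvtColor(o,cv2.COLOR_RGB2BGR))
E
```

```text
38 [[392.7, 286.4], [405.7, 190.0], [453.3, 189.9], [435.3, 286.3]]
0 [[383.1, 271.8], [393.8, 182.9], [436.9, 182.8], [422.0, 271.7]]
```

View pics/c2.png

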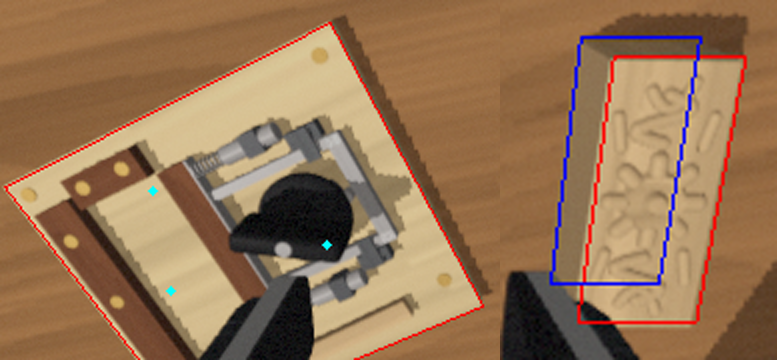

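Both overlays match the picture: the plate outline and the block outline. The fence, stop and cam points are off by about 20 mm, so the jig's origin isn't at the plate's centre. I'll find it from the dark strips instead.

```bash
python3 - <<'E'
from h import *
a=np.radians(13.87);R=np.array([[np.cos(a),-np.sin(a)],[np.sin(a),np.cos(a)]]);j=np.array([547.9,-16.9])
for n,roi in (('wrist0',(15,65,260,300)),('wrist2',(30,130,290,320))):
    d=ld(n);x0,y0,x1,y1=roi;h=cv2.cvtColor(d['px'],cv2.COLOR_RGB2HSV).astype(int)
    m=np.zeros(h.shape[:2],np.uint8);s=h[y0:y1,x0:x1]
    m[y0:y1,x0:x1]=((s[...,2]<125)&(s[...,1]>90)&((s[...,0]<14)|(s[...,0]>172))&(s[...,2]>45))*255
    m=cv2.morphologyEx(m,cv2.MORPH_OPEN,np.ones((3,3)))
    cs=[c for c in cv2.findContours(m,cv2.RETR_EXTERNAL,cv2.CHAIN_APPROX_NONE)[0] if cv2.contourArea(c)>200]
    for c in cs:
        p=np.array([ray(d,u,v,23)[:2] for u,v in c[:,0]]); q=(p-j)@R
        print(n,cv2.contourArea(c),'img',cv2.boundingRect(c),'platecoords x',q[:,0].min().round(1),q[:,0].max().round(1),'y',q[:,1].min().round(1),q[:,1].max().round(1))
    cv2.imwrite('pics/m_%s.png'%n,m)
d=ld('wrist0');e=cv2.resize(d['px'][60:305,10:260],None,fx=2.4,fy=2.4,interpolation=cv2.INTER_CUBIC)
cv2.imwrite('pics/c3.png',cv2.cvtColor(e,cv2.COLOR_RGB2BGR))
E
```

```text
wrist0 1574.5 img (90, 169, 106, 40) platecoords x -56.7 75.8 y -0.1 19.7
wrist0 811.0 img (173, 115, 32, 47) platecoords x 73.9 97.5 y 27.2 78.1
wrist0 3201.0 img (41, 90, 139, 57) platecoords x -75.4 85.7 y 82.1 107.9
wrist2 765.5 img (121, 216, 51, 64) platecoords x -29.3 72.3 y 0.8 19.4
wrist2 1957.5 img (72, 205, 66, 111) platecoords x -57.4 95.0 y 21.2 107.0
```

View pics/c3.png

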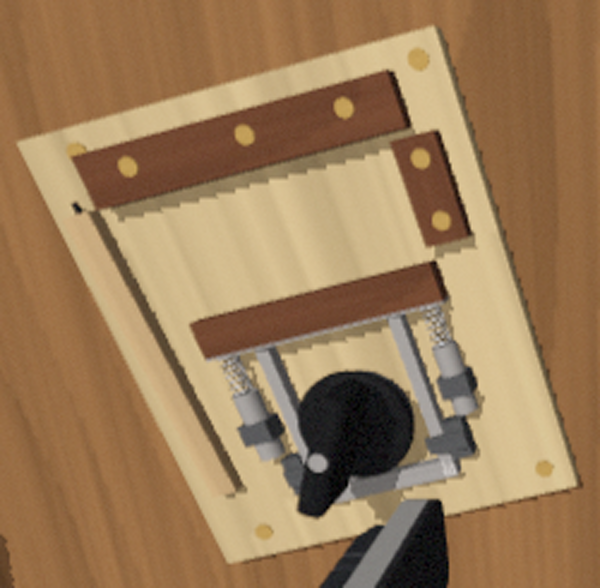

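Crop: the fence, stop and jaw strips are clear, and the jaw is open. Fitting them puts the jig origin at plate offset (9.6, 22.4). That gives home at about (544.2, 38.2) and the cam axis at about (569.8, -65.7). Next I'll grasp the block.

>>> arm_command([
  {"tx": -0.4,"ty": 1,"tz": 0.6,"roll": 0,"hand": 1},
  {"tx": -0.4,"ty": 1,"tz": 0.6,"roll": 0,"hand": 1},
  {"tx": -0.4,"ty": 1,"tz": 0.6,"roll": 0,"hand": 1},
  {"tx": -0.4,"ty": 1,"tz": 0.6,"roll": 0,"hand": 1},
  {"tx": -0.4,"ty": 1,"tz": 0.6,"roll": 0,"hand": 1},
  {"tx": -0.4,"ty": 1,"tz": 0.6,"roll": 0,"hand": 1},
  {"tx": -0.36,"ty": 1,"tz": 0.6,"roll": 0,"hand": 1},
  {"tx": 0,"ty": 0,"tz": 0,"roll": 0,"hand": 1},
  {"tx": 0,"ty": 0,"tz": 0,"roll": 0,"hand": 1},
])

```text
time_s: 3.0
eef_pos: [515.9, -342.1, 150.4]
tcp_rot: [0.995, -0.098, -0.001, -0.0]
contact_force: [0.6, 0.9, 1.0]
width: 1.004
```

```bash
python3 - <<'E'
from h import *
go(512.1,-346.9,44,78.6)
E
```

```text
t 3.0 pos [ 515.9 -342.1  150.4] tooly -101.2 j7 -0.89 F [0.6 0.9 1. ] w 1.004 | units [-0.1   0.22  4.26] roll 0.03 tilt [-0.001  0.001 -1.   ]
```

>>> arm_command([
  {"tx": -0.1,"ty": 0.22,"tz": 0.9,"roll": 0,"hand": 1},
  {"tx": 0,"ty": 0,"tz": 0.9,"roll": 0,"hand": 1},
  {"tx": 0,"ty": 0,"tz": 0.9,"roll": 0,"hand": 1},
  {"tx": 0,"ty": 0,"tz": 0.9,"roll": 0,"hand": 1},
  {"tx": 0,"ty": 0,"tz": 0.66,"roll": 0,"hand": 1},
  {"tx": 0,"ty": 0,"tz": 0,"roll": 0,"hand": 1},
  {"tx": 0,"ty": 0,"tz": 0,"roll": 0,"hand": 1},
])

```text
time_s: 3.58
eef_pos: [514.1, -344.8, 44.6]
tcp_rot: [0.995, -0.096, -0.0, -0.001]
contact_force: [0.5, -0.1, 0.6]
width: 0.997
```

>>> arm_command([
  {"tx": 0,"ty": 0,"tz": 0,"roll": 0,"hand": 0.75},
  {"tx": 0,"ty": 0,"tz": 0,"roll": 0,"hand": 0.7},
  {"tx": 0,"ty": 0,"tz": 0,"roll": 0,"hand": 0.6},
  {"tx": 0,"ty": 0,"tz": 0,"roll": 0,"hand": 0.5},
  {"tx": 0,"ty": 0,"tz": 0,"roll": 0,"hand": 0.4},
  {"tx": 0,"ty": 0,"tz": 0,"roll": 0,"hand": 0.3},
  {"tx": 0,"ty": 0,"tz": 0,"roll": 0,"hand": 0.3},
], squeeze=30)

```text
time_s: 4.17
eef_pos: [514.1, -346.3, 46.3]
tcp_rot: [0.995, -0.096, 0.001, 0.0]
contact_force: [0.4, 1.0, 6.2]
width: 0.651
```

```bash
python3 - <<'E'
from h import *
go(512.1,-346.9,44,78.6)
d=snap('side','side1');cv2.imwrite('pics/c4.png',cv2.cvtColor(cv2.resize(d['px'][230:360,190:390],(800,520),interpolation=cv2.INTER_CUBIC),cv2.COLOR_RGB2BGR))
E
```

```text
t 4.17 pos [ 514.1 -346.3   46.3] tooly -101.06 j7 -0.81 F [0.4 1.  6.2] w 0.651 | units [-0.07  0.04  0.09] roll 0.05 tilt [ 0.002 -0.001 -1.   ]Traceback (most recent call last):
  File "<stdin>", line 3, in <module>
KeyError: 'px'
```

>>> arm_command([
  {"tx": 0,"ty": 0,"tz": -0.4,"roll": 0,"hand": 0.3},
  {"tx": 0,"ty": 0,"tz": -0.9,"roll": 0,"hand": 0.3},
  {"tx": 0,"ty": 0,"tz": -0.9,"roll": 0,"hand": 0.3},
  {"tx": 0,"ty": 0,"tz": -0.9,"roll": 0,"hand": 0.3},
  {"tx": 0,"ty": 0,"tz": -0.9,"roll": 0,"hand": 0.3},
  {"tx": 0,"ty": 0,"tz": -0.7,"roll": 0,"hand": 0.3},
  {"tx": 0,"ty": 0,"tz": 0,"roll": -0.72,"hand": 0.3},
  {"tx": 0,"ty": 0,"tz": 0,"roll": -0.72,"hand": 0.3},
  {"tx": 0,"ty": 0,"tz": 0,"roll": -0.72,"hand": 0.3},
  {"tx": 0,"ty": 0,"tz": 0,"roll": -0.72,"hand": 0.3},
  {"tx": 0,"ty": 0,"tz": 0,"roll": -0.75,"hand": 0.3},
  {"tx": 0,"ty": 0,"tz": 0,"roll": 0,"hand": 0.3},
])

```text
time_s: 5.22
eef_pos: [512.7, -346.4, 163.3]
tcp_rot: [0.992, 0.123, 0.0, 0.0]
contact_force: [-0.2, 0.6, -1.3]
width: 0.645
```

```bash
python3 - <<'E'
from h import *
go(545.2,37,165,-76.13)
snap('side','side1');d=snap('wrist','wrist3')['pixels'];s=ld('side1')['px']
p=proj(ld('side1'),[515,-345,150]).astype(int);print(p)
y0=max(p[1]-75,0);x0=max(min(p[0]-75,410),0);y0=min(y0,270)
o=np.hstack([cv2.resize(s[y0:y0+150,x0:x0+150],(400,400),interpolation=cv2.INTER_CUBIC),cv2.resize(d[120:,:],(560*400//400,300))[:, :400] if 0 else cv2.resize(d,(400,300)).repeat(1,0).__class__(0) if 0 else np.vstack([cv2.resize(d,(400,300)),np.zeros((100,400,3),np.uint8)])])
cv2.imwrite('pics/c4.png',cv2.cvtColor(o,cv2.COLOR_RGB2BGR))
E
```

```text
t 5.22 pos [ 512.7 -346.4  163.3] tooly -75.91 j7 -0.56 F [-0.2  0.6 -1.3] w 0.645 | units [  4.99 -14.56  -0.07] roll 0.03 tilt [ 0. -0. -1.]
[295 280]
```

View pics/c4.png

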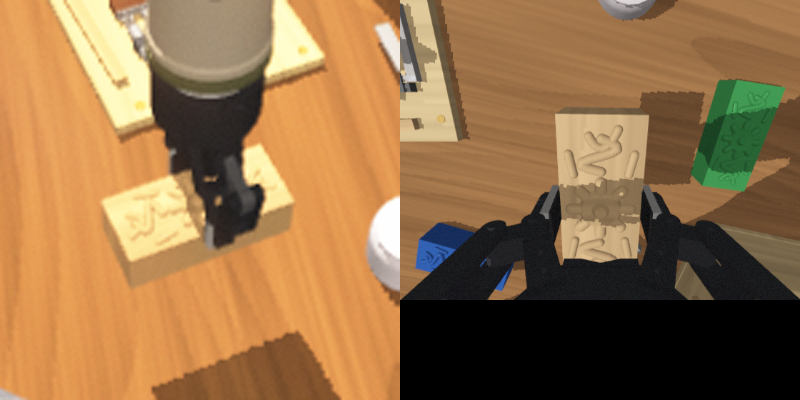

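```bash
python3 - <<'E'
from h import *
d=ld('side1');t=np.radians(-75.9);ty=np.array([np.cos(t),np.sin(t),0]);tx=np.array([-np.sin(t),np.cos(t),0])
P=np.array([512.7,-346.4,163.3])
for off in (28,35,42):
  for dz in (19,25,29,33): print(off,dz,'height above block bottom',46.3-dz,'crop', ((proj(d,P+ty*off+[0,0,-dz]+tx*0)-[220,205])*2.6667).round(0), ((proj(d,P+ty*off+[0,0,-dz]+tx*11)-[220,205])*2.6667).round(0),((proj(d,P+ty*off+[0,0,-dz]-tx*11)-[220,205])*2.6667).round(0))
print('blk bottom',[((proj(d,P+ty*28+[0,0,-46.3]+tx*k)-[220,205])*2.6667).round(0) for k in (-67,0,63)])
E
```

```text
28 19 height above block bottom 27.299999999999997 crop [216. 237.] [229. 231.] [202. 242.]
28 25 height above block bottom 21.299999999999997 crop [215. 241.] [229. 236.] [202. 246.]
28 29 height above block bottom 17.299999999999997 crop [215. 244.] [229. 239.] [201. 249.]
28 33 height above block bottom 13.299999999999997 crop [215. 247.] [228. 242.] [201. 252.]
35 19 height above block bottom 27.299999999999997 crop [220. 244.] [233. 239.] [206. 249.]
35 25 height above block bottom 21.299999999999997 crop [219. 249.] [233. 243.] [206. 254.]
35 29 height above block bottom 17.299999999999997 crop [219. 252.] [233. 246.] [206. 257.]
35 33 height above block bottom 13.299999999999997 crop [219. 255.] [233. 249.] [205. 260.]
42 19 height above block bottom 27.299999999999997 crop [224. 252.] [238. 247.] [210. 257.]
42 25 height above block bottom 21.299999999999997 crop [224. 256.] [237. 251.] [210. 262.]
42 29 height above block bottom 17.299999999999997 crop [223. 259.] [237. 254.] [210. 265.]
42 33 height above block bottom 13.299999999999997 crop [223. 262.] [237. 257.] [210. 268.]
blk bottom [array([131., 289.]), array([214., 257.]), array([289., 228.])]
```

The block is held level. The fingertips are about 17–21 mm above its underside, so they'll clear the fence and jaw. Now I'll carry it over the jig.

>>> arm_command([
  {"tx": 0.2,"ty": -0.5,"tz": 0,"roll": 0.03,"hand": 0.3},
  {"tx": 0.32,"ty": -0.98,"tz": 0,"roll": 0,"hand": 0.3},
  {"tx": 0.32,"ty": -0.98,"tz": 0,"roll": 0,"hand": 0.3},
  {"tx": 0.32,"ty": -0.98,"tz": 0,"roll": 0,"hand": 0.3},
  {"tx": 0.32,"ty": -0.98,"tz": 0,"roll": 0,"hand": 0.3},
  {"tx": 0.32,"ty": -0.98,"tz": 0,"roll": 0,"hand": 0.3},
  {"tx": 0.32,"ty": -0.98,"tz": 0,"roll": 0,"hand": 0.3},
  {"tx": 0.32,"ty": -0.98,"tz": 0,"roll": 0,"hand": 0.3},
  {"tx": 0.32,"ty": -0.98,"tz": 0,"roll": 0,"hand": 0.3},
  {"tx": 0.32,"ty": -0.98,"tz": 0,"roll": 0,"hand": 0.3},
  {"tx": 0.32,"ty": -0.98,"tz": 0,"roll": 0,"hand": 0.3},
  {"tx": 0.32,"ty": -0.98,"tz": 0,"roll": 0,"hand": 0.3},
])

```text
time_s: 6.32
eef_pos: [536.3, -48.0, 162.4]
tcp_rot: [0.993, 0.118, -0.0, -0.0]
contact_force: [-0.4, -0.5, -0.6]
width: 0.643
```

>>> arm_command([
  {"tx": 0.32,"ty": -0.98,"tz": 0,"roll": 0,"hand": 0.3},
  {"tx": 0.32,"ty": -0.8,"tz": 0,"roll": 0,"hand": 0.3},
  {"tx": 0.32,"ty": -0.62,"tz": 0,"roll": 0,"hand": 0.3},
  {"tx": 0.2,"ty": -0.5,"tz": 0,"roll": 0,"hand": 0.3},
  {"tx": 0.1,"ty": -0.3,"tz": 0,"roll": 0,"hand": 0.3},
  {"tx": 0,"ty": 0,"tz": 0,"roll": 0,"hand": 0.3},
  {"tx": 0,"ty": 0,"tz": 0,"roll": 0,"hand": 0.3},
])

```text
time_s: 6.9
eef_pos: [548.0, 35.1, 162.3]
tcp_rot: [0.993, 0.119, -0.0, 0.0]
contact_force: [0.6, 0.9, -1.7]
width: 0.648
```

```bash
python3 - <<'E'
from h import *
go(543.1,34.4,85,-76.13)
d=snap('wrist','wrist4')
E
```

```text
t 6.9 pos [548.   35.1 162.3] tooly -76.32 j7 -1.15 F [ 0.6  0.9 -1.7] w 0.648 | units [-0.2  -0.02  3.09] roll -0.03 tilt [-0. -0. -1.]
```

>>> arm_command([
  {"tx": -0.1,"ty": 0,"tz": 0.4,"roll": -0.03,"hand": 0.3},
  {"tx": -0.1,"ty": -0.02,"tz": 0.8,"roll": 0,"hand": 0.3},
  {"tx": 0,"ty": 0,"tz": 0.8,"roll": 0,"hand": 0.3},
  {"tx": 0,"ty": 0,"tz": 0.7,"roll": 0,"hand": 0.3},
  {"tx": 0,"ty": 0,"tz": 0.55,"roll": 0,"hand": 0.3},
  {"tx": 0,"ty": 0,"tz": 0.35,"roll": 0,"hand": 0.3},
  {"tx": 0,"ty": 0,"tz": 0.15,"roll": 0,"hand": 0.3},
  {"tx": 0,"ty": 0,"tz": 0,"roll": 0,"hand": 0.3},
  {"tx": 0,"ty": 0,"tz": 0,"roll": 0,"hand": 0.3},
])

```text
time_s: 7.7
eef_pos: [543.6, 33.7, 68.9]
tcp_rot: [0.993, 0.12, 0.0, 0.0]
contact_force: [0.2, -0.1, -2.1]
width: 0.648
```

```bash
python3 - <<'E'
from h import *
go(543.1,34.4,59,-76.13)
w=snap('wrist','wrist5')['pixels'];s=snap('side','side2')['pixels']
o=np.hstack([cv2.resize(w[:300,150:450],(400,400),interpolation=cv2.INTER_CUBIC),cv2.resize(s[140:265,222:347],(400,400),interpolation=cv2.INTER_CUBIC)])
cv2.imwrite('pics/c5.png',cv2.cvtColor(o,cv2.COLOR_RGB2BGR))
E
```

```text
t 7.7 pos [543.6  33.7  68.9] tooly -76.16 j7 -1.08 F [ 0.2 -0.1 -2.1] w 0.648 | units [-0.01 -0.03  0.4 ] roll -0.01 tilt [ 0. -0. -1.]
```

View pics/c5.png

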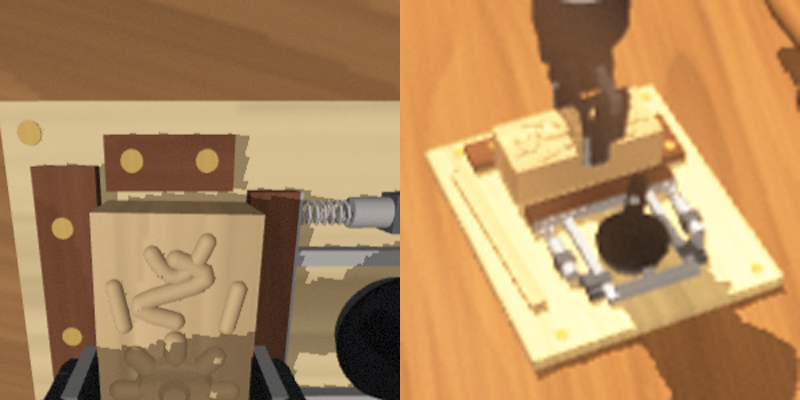

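Wrist view: the stop strip (104–235 px) sets the scale at 2.52 px/mm. The block is about 5 mm short of the fence, 3 mm clear of the jaw and 3.6 mm short of the stop, and it's square to all of them. I'll lower it gently.

>>> arm_command([
  {"tx": 0,"ty": -0.05,"tz": 0.12,"roll": 0,"hand": 0.3},
  {"tx": 0,"ty": 0,"tz": 0.12,"roll": 0,"hand": 0.3},
  {"tx": 0,"ty": 0,"tz": 0.1,"roll": 0,"hand": 0.3},
  {"tx": 0,"ty": 0,"tz": 0,"roll": 0,"hand": 0.3},
  {"tx": 0,"ty": 0,"tz": 0,"roll": 0,"hand": 0.3},
])

```text
time_s: 8.22
eef_pos: [543.0, 35.4, 59.8]
tcp_rot: [0.993, 0.121, -0.0, 0.0]
contact_force: [-0.3, 0.2, -2.4]
width: 0.646
```

>>> arm_command([
  {"tx": 0,"ty": 0,"tz": 0.04,"roll": 0,"hand": 0.3},
  {"tx": 0,"ty": 0,"tz": 0.04,"roll": 0,"hand": 0.3},
  {"tx": 0,"ty": 0,"tz": 0,"roll": 0,"hand": 0.3},
])

```text
time_s: 8.47
eef_pos: [543.2, 35.4, 58.3]
tcp_rot: [0.993, 0.121, 0.0, -0.0]
contact_force: [-0.4, 1.2, 2.8]
width: 0.644
```

>>> arm_command([
  {"tx": 0,"ty": -0.04,"tz": 0,"roll": 0,"hand": 0.3},
  {"tx": 0,"ty": -0.04,"tz": 0,"roll": 0,"hand": 0.3},
  {"tx": 0,"ty": -0.03,"tz": 0,"roll": 0,"hand": 0.3},
  {"tx": 0,"ty": 0,"tz": 0,"roll": 0,"hand": 0.3},
  {"tx": 0,"ty": 0,"tz": 0,"roll": 0,"hand": 0.3},
])

```text
time_s: 8.88
eef_pos: [543.0, 37.0, 58.3]
tcp_rot: [0.993, 0.121, 0.001, 0.001]
contact_force: [0.1, -4.2, 3.1]
width: 0.644
```

>>> arm_command([
  {"tx": 0.04,"ty": 0,"tz": 0,"roll": 0,"hand": 0.3},
  {"tx": 0.04,"ty": 0,"tz": 0,"roll": 0,"hand": 0.3},
  {"tx": 0.02,"ty": 0,"tz": 0,"roll": 0,"hand": 0.3},
  {"tx": 0,"ty": 0,"tz": 0,"roll": 0,"hand": 0.3},
  {"tx": 0,"ty": 0,"tz": 0,"roll": 0,"hand": 0.3},
])

```text
time_s: 9.3
eef_pos: [543.1, 37.0, 58.3]
tcp_rot: [0.993, 0.12, -0.001, 0.001]
contact_force: [-6.0, -7.0, 9.6]
width: 0.649
```

>>> arm_command([
  {"tx": 0,"ty": 0,"tz": -0.03,"roll": 0,"hand": 0.3},
  {"tx": 0,"ty": 0,"tz": -0.03,"roll": 0,"hand": 0.3},
  {"tx": 0,"ty": 0,"tz": 0,"roll": 0,"hand": 0.3},
])

```text
time_s: 9.55
eef_pos: [544.2, 37.4, 59.2]
tcp_rot: [0.993, 0.121, -0.001, 0.001]
contact_force: [-0.7, -6.1, -2.9]
width: 0.642
```

```bash
python3 - <<'E'
from h import *
go(543.1,37,58.3,-76.13)
w=snap('wrist','wrist6')['pixels'];print(state()['wrist_torque'].round(2))
E
```

```text
t 9.55 pos [544.2  37.4  59.2] tooly -76.11 j7 -1.08 F [-0.7 -6.1 -2.9] w 0.642 | units [-0.04  0.    0.04] roll 0.0 tilt [-0.001 -0.002 -1.   ]
[-1.44  0.09  0.41]
```

>>> arm_command([
  {"tx": 0.04,"ty": 0.02,"tz": 0,"roll": 0,"hand": 0.3},
  {"tx": 0.02,"ty": 0,"tz": 0,"roll": 0,"hand": 0.3},
  {"tx": 0,"ty": 0,"tz": 0,"roll": 0,"hand": 0.3},
  {"tx": 0,"ty": 0,"tz": 0,"roll": 0,"hand": 0.3},
])

```text
time_s: 9.93
eef_pos: [546.0, 37.8, 59.2]
tcp_rot: [0.993, 0.121, -0.001, 0.0]
contact_force: [-1.4, -5.5, -1.5]
width: 0.648
```

>>> arm_command([
  {"tx": 0.03,"ty": 0,"tz": 0,"roll": 0,"hand": 0.3},
  {"tx": 0,"ty": 0,"tz": 0,"roll": 0,"hand": 0.3},
  {"tx": 0,"ty": 0,"tz": 0,"roll": 0,"hand": 0.3},
])

```text
time_s: 10.18
eef_pos: [546.2, 37.9, 59.2]
tcp_rot: [0.993, 0.121, -0.001, 0.0]
contact_force: [-2.4, -5.5, -1.0]
width: 0.648
```

>>> arm_command([
  {"tx": 0.04,"ty": 0,"tz": 0,"roll": 0,"hand": 0.3},
  {"tx": 0,"ty": 0,"tz": 0,"roll": 0,"hand": 0.3},
  {"tx": 0,"ty": 0,"tz": 0,"roll": 0,"hand": 0.3},
])

```text
time_s: 10.43
eef_pos: [546.3, 37.9, 59.1]
tcp_rot: [0.993, 0.121, -0.002, 0.0]
contact_force: [-4.1, -6.8, -0.6]
width: 0.643
```

>>> arm_command([
  {"tx": 0,"ty": 0,"tz": 0.03,"roll": 0,"hand": 0.3},
  {"tx": 0,"ty": 0,"tz": 0.03,"roll": 0,"hand": 0.3},
  {"tx": 0,"ty": 0,"tz": 0,"roll": 0,"hand": 0.3},
])

```text
time_s: 10.68
eef_pos: [546.2, 37.9, 58.3]
tcp_rot: [0.993, 0.12, -0.002, 0.0]
contact_force: [-6.9, -5.6, 8.9]
width: 0.648
```

>>> arm_command([
  {"tx": 0,"ty": 0,"tz": 0,"roll": 0,"hand": 0.66},
  {"tx": 0,"ty": 0,"tz": 0,"roll": 0,"hand": 0.7},
  {"tx": 0,"ty": 0,"tz": 0,"roll": 0,"hand": 0.8},
  {"tx": 0,"ty": 0,"tz": 0,"roll": 0,"hand": 0.88},
  {"tx": 0,"ty": 0,"tz": 0,"roll": 0,"hand": 0.88},
])

```text
time_s: 11.1
eef_pos: [548.4, 39.5, 58.0]
tcp_rot: [0.993, 0.121, 0.0, -0.0]
contact_force: [-0.0, 0.1, 0.1]
width: 0.883
```

```bash
python3 - <<'E'
from h import *
go(544,38,160,-76.13)
E
```

```text
t 11.1 pos [548.4  39.5  58. ] tooly -76.08 j7 -1.08 F [-0.   0.1  0.1] w 0.883 | units [-0.18  0.01 -4.08] roll 0.01 tilt [ 0.  0. -1.]
```

>>> arm_command([
  {"tx": 0,"ty": 0,"tz": -0.5,"roll": 0,"hand": 0.95},
  {"tx": 0,"ty": 0,"tz": -1,"roll": 0,"hand": 1},
  {"tx": 0,"ty": 0,"tz": -1,"roll": 0,"hand": 1},
  {"tx": 0,"ty": 0,"tz": -1,"roll": 0,"hand": 1},
  {"tx": 0,"ty": 0,"tz": -1,"roll": 0,"hand": 1},
  {"tx": -0.4,"ty": 0.8,"tz": -0.9,"roll": 0,"hand": 1},
  {"tx": -0.4,"ty": 1,"tz": 0,"roll": 0,"hand": 1},
  {"tx": -0.4,"ty": 1,"tz": 0,"roll": 0,"hand": 1},
  {"tx": -0.4,"ty": 1,"tz": 0,"roll": 0,"hand": 1},
  {"tx": -0.2,"ty": 0.5,"tz": 0,"roll": 0,"hand": 1},
  {"tx": 0,"ty": 0,"tz": 0,"roll": 0,"hand": 1},
  {"tx": 0,"ty": 0,"tz": 0,"roll": 0,"hand": 1},
])

```text
time_s: 12.1
eef_pos: [530.2, -76.6, 193.1]
tcp_rot: [0.993, 0.12, 0.0, -0.0]
contact_force: [0.9, -0.3, -0.7]
width: 1.001
```

```bash
python3 - <<'E'
from h import *
go(569.8,-65.7,60)
d=snap('wrist','wrist7');print(proj(ld('wrist7'),[569.8,-65.7,72]),proj(ld('wrist7'),[544.2,38.2,50]))
cv2.imwrite('pics/c6.png',cv2.cvtColor(cv2.resize(d['pixels'][:380,60:500],None,fx=1.5,fy=1.5,interpolation=cv2.INTER_CUBIC),cv2.COLOR_RGB2BGR))
E
```

```text
t 12.1 pos [530.2 -76.6 193.1] tooly -76.2 j7 -0.98 F [ 0.9 -0.3 -0.7] w 1.001 | units [ 1.64 -0.04  5.32] roll None tilt [ 0.  0. -1.]
[279.75988419 165.58012004] [158.50817103 161.65487603]
```

View pics/c6.png

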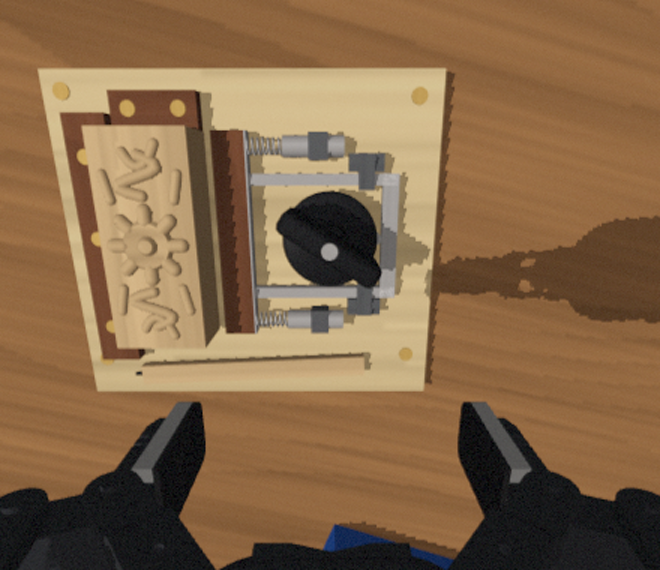

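The block sits in the corner, with no gaps visible at the fence or stop. The handle's bar runs from about (282,220) to (378,280) in the crop, with the axis dot at (329,252).

```bash
python3 - <<'E'
from h import *
d=ld('wrist7')
x0,y0,x1,y1=235,125,325,205
g=cv2.cvtColor(d['px'],cv2.COLOR_RGB2HSV)[y0:y1,x0:x1];print(proj(d,[569.8,-65.7,72]))
P=[ray(d,u/1.5+60,v/1.5,72)[:2] for u,v in ((329,252),(286,217),(373,278),(278,228),(291,209),(366,288),(380,275))]
print(np.round(P,1).tolist())
b=(P[1]-P[2]);print('bar ang',np.degrees(np.arctan2(b[1],b[0])),np.linalg.norm(b),'mid',(P[1]+P[2])/2)
for i,j in ((3,5),(4,6)): e=P[i]-P[j];print(np.degrees(np.arctan2(e[1],e[0])),np.linalg.norm(e))
E
```

```text
[279.75988419 165.58012004]
[[567.8, -65.8], [580.4, -39.3], [559.6, -92.8], [573.8, -36.4], [585.1, -41.0], [553.2, -90.6], [562.1, -96.1]]
bar ang 68.72096015643129 57.395012770231354 mid [570.01506932 -66.08995541]
69.17505560145987 57.956347642397525
67.38748305045968 59.662220442263155
```

>>> arm_command([
  {"tx": 0,"ty": 0,"tz": 0,"roll": -0.99,"hand": 0.5},
  {"tx": 0,"ty": 0,"tz": 0,"roll": -0.99,"hand": 0.5},
  {"tx": 0,"ty": 0,"tz": 0,"roll": -0.99,"hand": 0.5},
  {"tx": 0,"ty": 0,"tz": 0,"roll": -0.99,"hand": 0.5},
  {"tx": 0,"ty": 0,"tz": 0,"roll": -0.99,"hand": 0.5},
  {"tx": 0,"ty": 0,"tz": 0,"roll": -0.99,"hand": 0.5},
  {"tx": 0,"ty": 0,"tz": 0,"roll": -0.99,"hand": 0.5},
  {"tx": 0,"ty": 0,"tz": 0,"roll": -0.99,"hand": 0.5},
  {"tx": 0.5,"ty": 0.65,"tz": 0.8,"roll": 0,"hand": 0.5},
  {"tx": 0.46,"ty": 0.64,"tz": 0.8,"roll": 0,"hand": 0.5},
  {"tx": 0,"ty": 0,"tz": 0.6,"roll": 0,"hand": 0.5},
  {"tx": 0,"ty": 0,"tz": 0,"roll": 0,"hand": 0.5},
])

```text
time_s: 13.15
eef_pos: [568.8, -63.4, 135.2]
tcp_rot: [0.826, 0.563, -0.001, -0.001]
contact_force: [-0.1, -0.1, 0.1]
width: 0.502
```

```bash
python3 - <<'E'
from h import *
go(569,-66,77,-21.5);print(state()['wrist_torque'])
E
```

```text
t 13.15 pos [568.8 -63.4 135.2] tooly -21.48 j7 -0.29 F [-0.1 -0.1  0.1] w 0.502 | units [-0.09  0.05  2.33] roll 0.0 tilt [-0.004  0.001 -1.   ]
[-0.01821713  0.06307016  0.03921306]
```

>>> arm_command([
  {"tx": -0.06,"ty": 0.03,"tz": 0.6,"roll": 0,"hand": 0.5},
  {"tx": 0,"ty": 0,"tz": 0.7,"roll": 0,"hand": 0.5},
  {"tx": 0,"ty": 0,"tz": 0.6,"roll": 0,"hand": 0.5},
  {"tx": 0,"ty": 0,"tz": 0.4,"roll": 0,"hand": 0.5},
  {"tx": 0,"ty": 0,"tz": 0,"roll": 0,"hand": 0.5},
  {"tx": 0,"ty": 0,"tz": 0,"roll": 0,"hand": 0.5},
])

```text
time_s: 13.65
eef_pos: [569.0, -67.0, 80.7]
tcp_rot: [0.827, 0.562, -0.0, -0.0]
contact_force: [0.5, -0.1, 0.7]
width: 0.502
```

>>> arm_command([
  {"tx": 0,"ty": 0,"tz": 0,"roll": 0,"hand": 0.4},
  {"tx": 0,"ty": 0,"tz": 0,"roll": 0,"hand": 0.3},
  {"tx": 0,"ty": 0,"tz": 0,"roll": 0,"hand": 0.22},
  {"tx": 0,"ty": 0,"tz": 0,"roll": 0,"hand": 0.15},
  {"tx": 0,"ty": 0,"tz": 0,"roll": 0,"hand": 0.1},
  {"tx": 0,"ty": 0,"tz": 0,"roll": 0,"hand": 0.05},
  {"tx": 0,"ty": 0,"tz": 0,"roll": 0,"hand": 0.05},
], squeeze=30)

```text
time_s: 14.23
eef_pos: [568.7, -66.8, 81.4]
tcp_rot: [0.827, 0.562, -0.0, -0.0]
contact_force: [-3.7, 2.1, 8.0]
width: 0.152
```

```bash
python3 - <<'E'
from h import *
go(569,-66,77,-21.5);print(state()['wrist_torque'])
E
```

```text
t 14.23 pos [568.7 -66.8  81.4] tooly -21.64 j7 -0.28 F [-3.7  2.1  8. ] w 0.152 | units [ 0.04 -0.    0.18] roll -0.02 tilt [-0.001  0.001 -1.   ]
[ 0.61190649  0.72605948 -0.01098353]
```

>>> arm_command([
  {"tx": 0,"ty": 0,"tz": -0.02,"roll": 0.3,"hand": 0.05},
  {"tx": 0,"ty": 0,"tz": 0,"roll": 0.5,"hand": 0.05},
  {"tx": 0,"ty": 0,"tz": 0,"roll": 0.5,"hand": 0.05},
  {"tx": 0,"ty": 0,"tz": 0,"roll": 0.5,"hand": 0.05},
  {"tx": 0,"ty": 0,"tz": 0,"roll": 0.5,"hand": 0.05},
  {"tx": 0,"ty": 0,"tz": 0,"roll": 0.3,"hand": 0.05},
  {"tx": 0,"ty": 0,"tz": 0,"roll": 0,"hand": 0.05},
])

```text
time_s: 14.82
eef_pos: [568.5, -66.7, 81.4]
tcp_rot: [0.905, 0.425, -0.0, -0.001]
contact_force: [-3.5, 2.9, 6.0]
width: 0.156
```

```bash
cat > t.py <<'E'
from h import *
go(569,-66,81);print('Tq',state()['wrist_torque'].round(2))
E
python3 t.py
```

```text
t 14.82 pos [568.5 -66.7  81.4] tooly -39.66 j7 -0.47 F [-3.5  2.9  6. ] w 0.156 | units [ 0.03 -0.    0.02] roll None tilt [-0.001  0.001 -1.   ]
Tq [0.71 0.76 0.15]
```

>>> arm_command([
  {"tx": 0,"ty": 0,"tz": 0,"roll": 0.3,"hand": 0.05},
  {"tx": 0,"ty": 0,"tz": 0,"roll": 0.3,"hand": 0.05},
  {"tx": 0,"ty": 0,"tz": 0,"roll": 0,"hand": 0.05},
])

```text
time_s: 15.07
eef_pos: [568.5, -66.7, 81.5]
tcp_rot: [0.92, 0.392, -0.0, -0.001]
contact_force: [-3.6, 3.6, 6.5]
width: 0.157
```

```bash
python3 t.py
```

```text
t 15.07 pos [568.5 -66.7  81.5] tooly -43.79 j7 -0.52 F [-3.6  3.6  6.5] w 0.157 | units [ 0.04 -0.    0.02] roll None tilt [-0.001  0.001 -1.   ]
Tq [0.73 0.81 0.06]
```

>>> arm_command([
  {"tx": 0,"ty": 0,"tz": 0,"roll": 0.2,"hand": 0.05},
  {"tx": 0,"ty": 0,"tz": 0,"roll": 0.2,"hand": 0.05},
  {"tx": 0,"ty": 0,"tz": 0,"roll": 0,"hand": 0.05},
])

```text
time_s: 15.32
eef_pos: [568.5, -66.7, 81.4]
tcp_rot: [0.929, 0.371, -0.0, -0.001]
contact_force: [-2.6, 2.8, 6.5]
width: 0.157
```

```bash
python3 t.py
```

```text
t 15.32 pos [568.5 -66.7  81.4] tooly -46.49 j7 -0.55 F [-2.6  2.8  6.5] w 0.157 | units [ 0.03 -0.    0.02] roll None tilt [-0.001  0.001 -1.   ]
Tq [0.72 0.78 0.12]
```

>>> arm_command([
  {"tx": 0,"ty": 0,"tz": 0,"roll": 0.25,"hand": 0.05},
  {"tx": 0,"ty": 0,"tz": 0,"roll": 0.25,"hand": 0.05},
  {"tx": 0,"ty": 0,"tz": 0,"roll": 0,"hand": 0.05},
])

```text
time_s: 15.57
eef_pos: [568.4, -66.7, 81.5]
tcp_rot: [0.94, 0.342, -0.0, -0.001]
contact_force: [-4.2, 3.1, 7.7]
width: 0.155
```

```bash
python3 t.py
```

```text
t 15.57 pos [568.4 -66.7  81.5] tooly -49.96 j7 -0.58 F [-4.2  3.1  7.7] w 0.155 | units [ 0.03 -0.01  0.02] roll None tilt [-0.001  0.001 -1.   ]
Tq [ 0.76  0.82 -0.01]
```

>>> arm_command([
  {"tx": 0,"ty": 0,"tz": 0,"roll": 0.25,"hand": 0.05},
  {"tx": 0,"ty": 0,"tz": 0,"roll": 0.25,"hand": 0.05},
  {"tx": 0,"ty": 0,"tz": 0,"roll": 0,"hand": 0.05},
])

```text
time_s: 15.82
eef_pos: [568.4, -66.6, 81.5]
tcp_rot: [0.949, 0.314, -0.0, -0.001]
contact_force: [-3.9, 3.3, 7.2]
width: 0.153
```

```bash
python3 t.py
```

```text
t 15.82 pos [568.4 -66.6  81.5] tooly -53.41 j7 -0.62 F [-3.9  3.3  7.2] w 0.153 | units [ 0.03 -0.01  0.02] roll None tilt [-0.001  0.001 -1.   ]
Tq [ 0.84  0.86 -0.07]
```

>>> arm_command([
  {"tx": 0,"ty": 0,"tz": 0,"roll": 0.15,"hand": 0.05},
  {"tx": 0,"ty": 0,"tz": 0,"roll": 0.15,"hand": 0.05},
  {"tx": 0,"ty": 0,"tz": 0,"roll": 0,"hand": 0.05},
])

```text
time_s: 16.07
eef_pos: [568.4, -66.6, 81.5]
tcp_rot: [0.955, 0.297, -0.0, -0.001]
contact_force: [-3.8, 4.3, 5.7]
width: 0.158
```

```bash
python3 t.py
```

```text
t 16.07 pos [568.4 -66.6  81.5] tooly -55.45 j7 -0.64 F [-3.8  4.3  5.7] w 0.158 | units [ 0.03 -0.01  0.02] roll None tilt [-0.001  0.001 -1.   ]
Tq [ 0.84  0.76 -0.12]
```

>>> arm_command([
  {"tx": 0,"ty": 0,"tz": 0,"roll": 0.15,"hand": 0.05},
  {"tx": 0,"ty": 0,"tz": 0,"roll": 0.15,"hand": 0.05},
  {"tx": 0,"ty": 0,"tz": 0,"roll": 0,"hand": 0.05},
])

```text
time_s: 16.32
eef_pos: [568.4, -66.6, 81.5]
tcp_rot: [0.96, 0.28, -0.001, -0.001]
contact_force: [-4.6, 3.3, 6.7]
width: 0.155
```

```bash
cat >> t.py <<'E'
d=snap('side','sd');a=np.radians(13.87);R=np.array([[np.cos(a),-np.sin(a)],[np.sin(a),np.cos(a)]]);o=np.array([551.85,7.15])
# profile along jig y at z=24 (averaged over jig x strip) : position of dark-red jaw bar
best=[]
for x in range(-60,61,10):
    r=[]
    for y in np.arange(-30,10,1.):
        u,v=proj({k:(d[{'px':'pixels','fov':'vertical_fov','E':'extrinsics'}.get(k,k)] if k!='c' else np.array([d['cx'],d['cy']])) for k in('px','fov','E','c')},[*(o+R@(x,y)),24])
        p=cv2.getRectSubPix(np.ascontiguousarray(d['pixels']),(1,1),(float(u),float(v)))[0,0].astype(int);r.append((p[0]-p[2]>25)&(p[0]<130)&(p[0]>50))
    k=np.flatnonzero(r);best.append((x,int(k.min()-30) if len(k) else None,int(k.max()-30) if len(k) else None))
print(best)
E
python3 t.py
```

```text
t 16.32 pos [568.4 -66.6  81.5] tooly -57.51 j7 -0.66 F [-4.6  3.3  6.7] w 0.155 | units [ 0.03 -0.01  0.02] roll None tilt [-0.001  0.001 -1.   ]
Tq [ 0.88  0.74 -0.1 ]
[(-60, None, None), (-50, None, None), (-40, None, None), (-30, -10, -3), (-20, -12, -3), (-10, -13, -3), (0, -14, -3), (10, -30, -2), (20, -30, 9), (30, -30, 9), (40, -30, 9), (50, -30, 9), (60, -30, 9)]
```

```bash
sed -i 's/range(-60,61,10)/(-30,-20,-10,0)/' t.py; echo
```

>>> arm_command([
  {"tx": 0,"ty": 0,"tz": 0,"roll": 0.25,"hand": 0.05},
  {"tx": 0,"ty": 0,"tz": 0,"roll": 0.25,"hand": 0.05},
  {"tx": 0,"ty": 0,"tz": 0,"roll": 0,"hand": 0.05},
])

```text
time_s: 16.62
eef_pos: [568.4, -66.5, 81.5]
tcp_rot: [0.968, 0.251, -0.001, -0.001]
contact_force: [-3.6, 3.7, 6.8]
width: 0.151
```

```bash
python3 t.py
```

```text
t 16.62 pos [568.4 -66.5  81.5] tooly -60.99 j7 -0.7 F [-3.6  3.7  6.8] w 0.151 | units [ 0.03 -0.01  0.02] roll None tilt [-0.001  0.001 -1.   ]
Tq [ 0.88  0.78 -0.19]
[(-30, -11, -3), (-20, -12, -2), (-10, -13, 0), (0, -13, 0)]
```

>>> arm_command([
  {"tx": 0,"ty": 0,"tz": 0,"roll": 0.15,"hand": 0.05},
  {"tx": 0,"ty": 0,"tz": 0,"roll": 0.15,"hand": 0.05},
  {"tx": 0,"ty": 0,"tz": 0,"roll": 0,"hand": 0.05},
])

```text
time_s: 16.92
eef_pos: [568.4, -66.5, 81.5]
tcp_rot: [0.972, 0.233, -0.001, -0.001]
contact_force: [-4.9, 3.5, 6.2]
width: 0.156
```

```bash
python3 t.py
```

```text
t 16.92 pos [568.4 -66.5  81.5] tooly -63.0 j7 -0.72 F [-4.9  3.5  6.2] w 0.156 | units [ 0.03 -0.01  0.02] roll None tilt [-0.001  0.001 -1.   ]
Tq [ 0.87  0.77 -0.1 ]
[(-30, -11, -2), (-20, -12, 0), (-10, -12, 1), (0, -13, 0)]
```

>>> arm_command([
  {"tx": 0,"ty": 0,"tz": 0,"roll": 0.2,"hand": 0.05},
  {"tx": 0,"ty": 0,"tz": 0,"roll": 0.2,"hand": 0.05},
  {"tx": 0,"ty": 0,"tz": 0,"roll": 0,"hand": 0.05},
])

```text
time_s: 17.22
eef_pos: [568.4, -66.5, 81.5]
tcp_rot: [0.978, 0.21, -0.001, -0.001]
contact_force: [-3.9, 3.2, 5.6]
width: 0.155
```

```bash
python3 t.py
```

```text
t 17.22 pos [568.4 -66.5  81.5] tooly -65.77 j7 -0.75 F [-3.9  3.2  5.6] w 0.155 | units [ 0.03 -0.01  0.02] roll None tilt [-0.001  0.001 -1.   ]
Tq [ 0.91  0.79 -0.13]
[(-30, -11, 1), (-20, -10, 1), (-10, -12, 1), (0, -12, 1)]
```

>>> arm_command([
  {"tx": 0,"ty": 0,"tz": 0,"roll": 0.2,"hand": 0.05},
  {"tx": 0,"ty": 0,"tz": 0,"roll": 0.2,"hand": 0.05},
  {"tx": 0,"ty": 0,"tz": 0,"roll": 0,"hand": 0.05},
])

```text
time_s: 17.52
eef_pos: [568.4, -66.5, 81.5]
tcp_rot: [0.982, 0.186, -0.001, -0.001]
contact_force: [-4.1, 3.7, 5.9]
width: 0.153
```

```bash
python3 t.py
```

```text
t 17.52 pos [568.4 -66.5  81.5] tooly -68.51 j7 -0.78 F [-4.1  3.7  5.9] w 0.153 | units [ 0.03 -0.01  0.02] roll None tilt [-0.001  0.001 -1.   ]
Tq [ 0.87  0.79 -0.05]
[(-30, -10, 1), (-20, -11, 1), (-10, -12, 1), (0, -12, 1)]
```

>>> arm_command([
  {"tx": 0,"ty": 0,"tz": 0,"roll": 0.15,"hand": 0.05},
  {"tx": 0,"ty": 0,"tz": 0,"roll": 0.15,"hand": 0.05},
  {"tx": 0,"ty": 0,"tz": 0,"roll": 0,"hand": 0.05},
])

```text
time_s: 17.82
eef_pos: [568.4, -66.4, 81.5]
tcp_rot: [0.986, 0.169, -0.001, -0.001]
contact_force: [-4.4, 3.6, 6.9]
width: 0.16
```

```bash
python3 t.py
```

```text
t 17.82 pos [568.4 -66.4  81.5] tooly -70.55 j7 -0.8 F [-4.4  3.6  6.9] w 0.16 | units [ 0.03 -0.01  0.02] roll None tilt [-0.001  0.002 -1.   ]
Tq [0.89 0.78 0.02]
[(-30, -11, 1), (-20, -11, 1), (-10, -12, 1), (0, -12, 1)]
```

```bash
cat > t.py <<'E'
from h import *
go(569,-66,81);print('Tq',state()['wrist_torque'].round(2))
snap('wrist','wj');d=ld('wj');a=np.radians(13.87);R=np.array([[np.cos(a),-np.sin(a)],[np.sin(a),np.cos(a)]]);o=np.array([551.85,7.15])
for x in (25,35,45,55):
    ys=np.arange(-30,10,1.);p=np.array([cv2.getRectSubPix(np.ascontiguousarray(d['px']),(3,3),tuple(map(float,proj(d,[*(o+R@(x,y)),24])))).mean((0,1)) for y in ys])
    print(x,proj(d,[*(o+R@(x,0)),24]).round(),' '.join('%d/%d'%(q[0],q[0]-q[2]) for q in p[::2]))
E
python3 t.py
```

```text
t 17.87 pos [568.4 -66.5  81.5] tooly -70.51 j7 -0.8 F [-3.1  3.2  6.5] w 0.156 | units [ 0.03 -0.01  0.02] roll None tilt [-0.001  0.002 -1.   ]
Tq [0.86 0.8  0.01]
25 [163. 194.] 199/67 163/58 138/52 135/51 134/51 103/26 83/3 153/25 102/57 70/41 71/41 71/41 72/42 74/41 70/40 69/39 72/40 78/39 87/37 85/37
35 [163. 178.] 174/8 174/7 174/7 173/7 174/7 173/7 106/5 155/26 98/55 76/43 73/43 71/41 72/38 71/39 68/39 69/40 69/40 78/40 87/38 88/37
45 [163. 162.] 214/68 206/68 156/56 148/54 147/55 111/29 79/2 147/28 97/54 79/44 75/43 71/42 70/40 70/42 68/39 68/39 69/38 77/39 88/37 87/38
55 [162. 144.] 164/29 137/19 144/43 155/17 120/20 125/15 129/5 149/27 96/55 80/45 78/45 76/42 73/42 70/41 68/38 67/38 69/39 75/37 88/37 88/38
```

```bash
sed "s/^snap.*d=ld('wj')/d=ld('wrist7')/" t.py > t7.py; python3 t7.py | sed 1,2d; sed "s/^snap.*d=ld('wj')/d=ld('wrist5')/" t.py > t7.py; python3 t7.py | tail -1
```

```text
25 [200. 131.] 132/50 132/50 108/31 117/12 126/47 111/64 109/63 109/62 92/52 67/40 67/39 65/38 65/38 74/39 117/48 123/48 89/37 80/34 81/34 81/34
35 [199. 120.] 166/7 166/7 141/6 130/9 128/48 115/66 115/66 110/63 92/52 67/39 66/38 65/36 65/39 74/41 122/49 128/48 89/37 81/34 82/35 81/34
45 [198. 108.] 142/53 141/53 114/33 119/10 127/48 116/65 117/65 112/64 89/51 66/38 65/38 63/37 64/37 75/39 124/50 131/50 90/37 82/36 82/36 82/36
55 [197.  97.] 146/32 142/26 130/25 146/11 129/48 116/66 119/67 117/67 93/54 69/38 65/36 63/35 63/35 75/39 128/52 134/51 89/37 81/34 81/35 82/35
55 [332. 160.] 125/10 150/11 106/15 106/5 71/41 73/41 73/42 73/40 69/41 68/38 66/38 98/45 112/46 113/47 118/49 118/49 120/50 117/49 122/51 130/54
```

The jaw's back edge has moved from about -24 to -16 mm, so the jaw has closed by about 8 mm. I'll creep on until I feel the notch wall.

>>> arm_command([
  {"tx": 0,"ty": 0,"tz": 0,"roll": 0.12,"hand": 0.05},
  {"tx": 0,"ty": 0,"tz": 0,"roll": 0.08,"hand": 0.05},
  {"tx": 0,"ty": 0,"tz": 0,"roll": 0,"hand": 0.05},
])

```text
time_s: 18.17
eef_pos: [568.4, -66.4, 81.5]
tcp_rot: [0.988, 0.157, -0.001, -0.001]
contact_force: [-4.5, 3.2, 6.5]
width: 0.154
```

```bash
python3 t.py|sed '3,5d'
```

```text
t 18.17 pos [568.4 -66.4  81.5] tooly -71.88 j7 -0.82 F [-4.5  3.2  6.5] w 0.154 | units [ 0.03 -0.01  0.02] roll None tilt [-0.001  0.002 -1.   ]
Tq [0.87 0.78 0.06]
55 [160. 147.] 158/30 133/16 141/39 151/17 119/19 120/10 130/5 152/28 98/55 77/44 78/43 74/43 74/40 70/40 68/37 66/37 67/38 76/39 88/37 87/37
```

>>> arm_command([
  {"tx": 0,"ty": 0,"tz": 0,"roll": 0.12,"hand": 0.05},
  {"tx": 0,"ty": 0,"tz": 0,"roll": 0.08,"hand": 0.05},
  {"tx": 0,"ty": 0,"tz": 0,"roll": 0,"hand": 0.05},
])

```text
time_s: 18.47
eef_pos: [568.5, -66.4, 81.5]
tcp_rot: [0.989, 0.146, -0.001, -0.001]
contact_force: [-4.4, 3.4, 6.9]
width: 0.156
```

```bash
python3 t.py|sed '3,5d'
```

```text
t 18.47 pos [568.5 -66.4  81.5] tooly -73.23 j7 -0.83 F [-4.4  3.4  6.9] w 0.156 | units [ 0.03 -0.01  0.02] roll None tilt [-0.001  0.001 -1.   ]
Tq [0.87 0.76 0.26]
55 [158. 150.] 158/31 132/14 139/38 150/17 118/16 114/8 133/5 157/29 100/57 77/43 77/43 77/42 72/40 69/40 67/39 67/37 68/39 76/37 87/37 88/37
```

>>> arm_command([
  {"tx": 0,"ty": 0,"tz": 0,"roll": 0.1,"hand": 0.05},
  {"tx": 0,"ty": 0,"tz": 0,"roll": 0,"hand": 0.05},
  {"tx": 0,"ty": 0,"tz": 0,"roll": 0,"hand": 0.05},
])

```text
time_s: 18.77
eef_pos: [568.4, -66.4, 81.5]
tcp_rot: [0.99, 0.14, -0.001, -0.001]
contact_force: [-3.7, 3.7, 6.5]
width: 0.153
```

```bash
python3 t.py|sed '3,6d'
```

```text
t 18.77 pos [568.4 -66.4  81.5] tooly -73.88 j7 -0.84 F [-3.7  3.7  6.5] w 0.153 | units [ 0.03 -0.01  0.02] roll None tilt [-0.001  0.002 -1.   ]
Tq [0.82 0.78 0.35]
```

>>> arm_command([
  {"tx": 0,"ty": 0,"tz": 0,"roll": 0.1,"hand": 0.05},
  {"tx": 0,"ty": 0,"tz": 0,"roll": 0,"hand": 0.05},
  {"tx": 0,"ty": 0,"tz": 0,"roll": 0,"hand": 0.05},
])

```text
time_s: 19.07
eef_pos: [568.5, -66.4, 81.4]
tcp_rot: [0.991, 0.134, -0.001, -0.001]
contact_force: [-3.9, 4.4, 6.2]
width: 0.151
```

```bash
python3 t.py|sed '3,6d'
```

```text
t 19.07 pos [568.5 -66.4  81.4] tooly -74.56 j7 -0.85 F [-3.9  4.4  6.2] w 0.151 | units [ 0.03 -0.01  0.02] roll None tilt [-0.001  0.001 -1.   ]
Tq [0.86 0.8  0.39]
```

The torque is 0.39 N·m against about 0.1 of drag, and it rose steadily over the last 2–3°, so this is the notch wall. I'll stop turning here, release and back off.

>>> arm_command([
  {"tx": 0,"ty": 0,"tz": 0,"roll": 0,"hand": 0.2},
  {"tx": 0,"ty": 0,"tz": 0,"roll": 0,"hand": 0.3},
  {"tx": 0,"ty": 0,"tz": 0,"roll": 0,"hand": 0.45},
  {"tx": 0,"ty": 0,"tz": 0,"roll": 0,"hand": 0.5},
  {"tx": 0,"ty": 0,"tz": -0.4,"roll": 0,"hand": 0.5},
  {"tx": 0,"ty": 0,"tz": -0.9,"roll": 0,"hand": 0.5},
  {"tx": 0,"ty": 0,"tz": -1,"roll": 0,"hand": 0.5},
  {"tx": -0.5,"ty": 0,"tz": -1,"roll": 0,"hand": 0.7},
  {"tx": -0.6,"ty": 0,"tz": -1,"roll": 0,"hand": 0.9},
  {"tx": -0.5,"ty": 0,"tz": -0.3,"roll": 0,"hand": 1},
  {"tx": 0,"ty": 0,"tz": 0,"roll": 0,"hand": 1},
  {"tx": 0,"ty": 0,"tz": 0,"roll": 0,"hand": 1},
])

```text
time_s: 20.12
eef_pos: [530.7, -78.0, 196.5]
tcp_rot: [0.991, 0.134, 0.001, -0.0]
contact_force: [0.0, -0.0, 0.1]
width: 0.998
```

```bash
python3 - <<'E'
from h import *
go(569,-66,81)
d=snap('wrist','wrist8')
cv2.imwrite('pics/c7.png',cv2.cvtColor(cv2.resize(d['pixels'][:380,60:500],None,fx=1.5,fy=1.5,interpolation=cv2.INTER_CUBIC),cv2.COLOR_RGB2BGR))
E
```

```text
t 20.12 pos [530.7 -78.  196.5] tooly -74.62 j7 -0.91 F [ 0.  -0.   0.1] w 0.998 | units [ 1.6  -0.05  4.62] roll None tilt [ 0.001  0.    -1.   ]
```

View pics/c7.png

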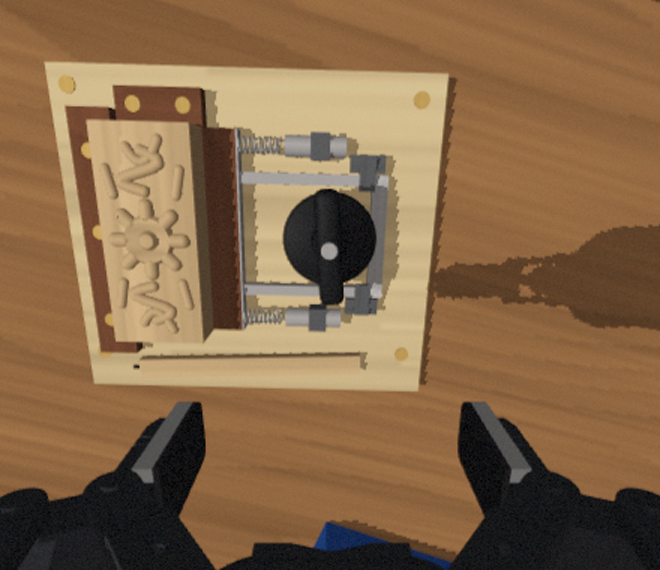

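```bash
python3 - <<'E'
from h import *
d=ld('wrist8');a=np.radians(13.87);R=np.array([[np.cos(a),-np.sin(a)],[np.sin(a),np.cos(a)]]);o=np.array([551.85,7.15])
r=lambda u,v,z:ray(d,u/1.5+60,v/1.5,z)[:2]
b=r(328,193,72)-r(331,302,72);print('bar',np.degrees(np.arctan2(b[1],b[0])),np.linalg.norm(b))
P=np.array([(r(u,v,50)-o)@R for u,v in ((87,122),(192,121),(205,342),(115,343))]);print(P.round(1).tolist(),P.mean(0))
Q=np.array([(r(u,v,22)-o)@R for u,v in ((117,121),(205,122),(116,86),(203,88))]);print('stop',Q.round(1).tolist())
print('jaw back',[((r(u,v,24)-o)@R).round(1) for u,v in ((238,128),(243,328))])
# compare wrist7 (jaw open) and wrist8: block-top mask centroids
for n in('wrist7','wrist8'):
    e=ld(n);h=cv2.cvtColor(e['px'],cv2.COLOR_RGB2HSV);w=[]
    for y in (10,20,32,44):
        xs=np.arange(50,75,.5);g=np.array([e['px'][tuple(np.round(proj(e,[*(o+R@(x,y)),50])).astype(int)[::-1])].astype(int)[0] for x in xs]);w.append(xs[np.flatnonzero(g<120)[0]] if (g<120).any() else None)
    print(n,'end edge x at y 10,20,32,44:',w)
E
```

```text
bar 16.88033788924758 59.83950681194362
[[62.0, 59.6], [64.0, 1.9], [-66.0, 2.9], [-68.2, 60.6]] [-2.04046258 31.25897401]
stop [[65.5, 55.6], [66.3, 2.2], [84.6, 53.8], [84.9, 2.2]]
jaw back [array([ 63.3, -18.1]), array([-65.1, -16.5])]
wrist7 end edge x at y 10,20,32,44: [np.float64(64.5), np.float64(64.5), np.float64(64.5), np.float64(64.5)]
wrist8 end edge x at y 10,20,32,44: [np.float64(64.0), np.float64(53.0), np.float64(64.5), np.float64(64.0)]
```

```bash
python3 -c "
from h import *
print(hand_in())"
```

```text
the job is handed in; nothing more can be done
None
```

The block is in the jig's corner with the jaw closed on it, and I handed the job in at about 20 s of the 72 s allowed.

**Placing:** I lowered the block into the gap and slid it against the fence, then against the end stop. The pushing forces reached about 6–7 N, and it stopped moving before I let go.

**Handle:** I turned it about 53° clockwise in small steps. The torque first dropped as the springs helped. It then rose from 0.06 to 0.39 N·m over the last 3°, which I took as the notch wall and stopped there. That is well under the 1 N·m limit.

**Last checks:**
- **Jaw:** the final picture shows it against the block. Its back edge moved about 8 mm, as expected for closing on the block.
- **Pencil and gripper:** the pencil is in place and the gripper is clear. I didn't measure the other things on the bench again.
- **Handle angle:** the picture gave about 16.9°, while the gripper's last angle implies 15.4°. That could be measurement error or a slight slip in the grip.
- **End stop:** the picture put the block's end at jig x 64–64.5 mm, where touching would be 65. That is within the 2 mm calibration, but the camera couldn't see the contact itself, so touching the stop rests on the force readings.

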